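# Hang the bench tray on the slat panel

## Robot

A 6-joint arm with a two-finger parallel gripper is mounted at the origin on a cart in front of the work surface, level with it; the furniture and walls round the work are solid. World frame = base frame: x ahead of the robot, y to its left, z up, the work surface at z = 0. Lengths are in m, angles in degrees, forces in N, time in s.
With the tool pointing down it reaches from about 0.35 to 0.925 m from the base axis. Payload 6.4 kg.
Tool frame: the origin (TCP) lies midway between the tips of the shut fingers; the grasp point (between the pads) lies 19 mm behind it; z points along the fingers, y is the line along which they close (so a half turn about z gives the same grasp; the last joint's range is limited). The gripper opens to 85 mm and grips with 20 to 120 N. Pads are 22 mm wide; open, the fingers measure 114 mm over their backs; the gripper's body (76 mm by 85 mm) begins 54 mm behind the grasp point. The pads swing forward as they close: fully open they stand 13 mm farther back than shut.
Start: joints at [-73.402, 14.043, 89.255, -0, 76.702, -9.975], TCP at [0.291, -0.581, 0.211] pointing down, gripper open.
Joint ranges: [-179.41, 179.41], [-58.25, 129.5], [7.25, 145.43], [-54.29, 234.29], [11.92, 165.04], [-157.13, 157.13]. Speed limits (degrees/s): [147.25, 147.25, 180, 180, 180, 180].

## Interface

Orientations are given as a 3x3 rotation matrix whose columns are the frame's x, y, z axes.
In Python, from bench import ctrl gives the robot as it stands. Calls block until the motion is done:
- ctrl.movep(position, orientation): joint-space move of the TCP to a pose.
- ctrl.movel(position, max_speed=0.15, rotation=None, max_force=None): straight line of the TCP; rotation=None keeps the orientation; max_speed is the mean speed in m/s. With max_force (N) it stops when the force on the tool has changed by that much, and returns True; else False.
- ctrl.move_joints(angles): joint-space move.
- ctrl.open() and ctrl.clamp(newtons=None): open the fingers fully, or close them until they stop; newtons is the grip in N (None keeps the last).
- ctrl.dwell(seconds).
- ctrl.ik(position, orientation): joint angles nearest the present ones, or None.
- ctrl.read_state(): the state.
- ctrl.camera(name): name is "scene" or "side" or "wrist"; returns the picture (420x560x3 uint8, red, green, blue); there is no depth.
- ctrl.camera_params(name): a dict with "camera_matrix" (3x3 intrinsics, pixels), "T" (4x4, takes a point from camera to world coordinates). Camera axes: x right, y down, z forward; pixel columns grow to the right and rows downward; lengths in m; the calibration is good to about 2 mm. A picture is of the moment at which its call begins: read the wrist's pose just before it. camera_params takes no time and is no camera call; for the wrist camera it gives the pose at the moment of the call.
A pose or a line that the arm cannot do raises ctrl.Unreachable and nothing moves.
- ctrl.close_job(): hands the job in; it is judged then, once.
The state is a dict: "time_s": time; "qpos": joint angles; "dq": joint speeds; "effort": joint torques, N m; "tcp_pos": TCP position; "orientation": TCP orientation; "force": force on the tool from outside, world axes, zero at the start; "ft_torque": the same for the moment, N m; "gripper_width": opening from 0.0 (shut) to 1.0 (fully open); "grip_force": force on a finger pad.
Only numpy, scipy, OpenCV 4.12 (cv2) and the standard library are available. Lean on these libraries where they do the work, as an engineer would, in place of code of your own. Each camera call takes 0.05 s, during which the arm holds its last target. There are 200 camera calls.

## Task

Hang the loose white tray on the slat panel: tilt its front up, hook its upturned lip into the upper groove so that it is centred over the roller catch, and let go so that it hangs there by itself, still tilted, with its rear plate resting against the catch. Then, without gripping it, press its front ledge down until the tray snaps in past the catch and sits level and flat against the panel. Leave the oil bottle, the objective can and the petri dish where they are.

Things in the scene. Friction and masses are not known exactly. Their poses are not given: they have to be found in the camera images.
- tray: Loose white metal tray, 0.2 kg, 100 mm wide (y). Origin: centre of its underside; x to its rear (panel side), z up. In mm: stands on the lower edges of rear plate (x 41..45, z 0..73) and front wall (x -47..-43, z 0..27). Floor z 12..15, curbs to z=20. From the rear plate's top a 70 mm wide tongue goes back: web z 70..73 to x=56, then a lip up to z=94.
- tray_rib (a point): Tray frame (-3, 0, 62) mm: middle of the top edge of the tray's upright middle rib, 10 mm thick (y -5..5), x -38..32, z 15..62: the place to grip, one finger each side of it (43 mm of free floor each side).
- tray_ledge (a point): Tray frame (-53, 0, 27) mm: middle of the top of the front ledge (x -61..-45, 100 mm wide); the place to press.
- tray_lip (a point): Tray frame (54.5, 0, 94) mm: middle of the top edge of the upturned lip (3 mm thick, x 53..56). The tongue's root, where it leaves the rear face, is tray frame (45, 0, 70) mm.
- tray_heel (a point): Tray frame (45, 0, 0) mm: middle of the lower rear edge of the rear plate.
- slat_panel: Fixed upright aluminium slat panel, 220 mm wide, 203 mm high, 32 mm thick. Origin: on the table below the middle of its front face; face = plane x=0, x into the panel (away from the robot), z up. Two grooves run over its whole width: upper z 150..168 mm, lower (not used) z 28..46. Slats are 5 mm thick at the grooves; behind the upper groove is a cavity x 5..26, z 142..186 mm.
- groove_mouth (a point): Panel frame (0, 25, 159) mm: mid-height of the upper groove, on the face, above the catch. The lip enters only with the tray tilted front up about 40 degrees: go level with the tongue's root at the height of the groove's lower edge until the root is 17 mm from the face, then up and in until it is 6 mm from the face and 12 mm higher, turn the front down to about 15 degrees, lower it.
- catch_top (a point): Top (z=85 mm) of the catch: pale roller, radius 8 mm, 26 mm wide, axis along y, 12.5 mm before the face at panel y=+25, in a grey housing (36 mm wide, out to 24 mm from the face, z 51..71). Its top is 5 mm above the lower edge of the seated tray's rear plate: the let-go tray leans on it tilted about 0.15 rad; the plate must be forced over it, and then stands between roller and face.
- catch (a joint): How far the roller is pressed down (m): 0 when free and up, at most 0.008. Its spring starts at 6 N and gains 0.4 N per mm. About 4 to 8 N down on the tray's front ledge snap the plate past it; the tray's weight alone does not.
- oil_bottle: Bystander: small brown bottle, 26 mm wide, 64 mm high; origin under its middle.
- objective_can: Bystander: black screw can, 41 mm diameter, 68 mm high; origin under its middle.
- petri_dish: Bystander: lidded dish, 60 mm diameter, 14 mm high; origin under its middle.
Things that resemble listed ones, but are neither listed nor needed, are in the scene too. Leave any blue look-alike of the tray alone.

How it is judged (in metres and radians):
On the way, in this order (a step that is already met when the one before it is completed fails the run):
1. the tray hangs by itself, let go, its lip up behind the slat above the upper groove, over the catch and still tilted front up (more than 0.1 rad) (x of tray_lip in the frame of slat_panel between 0.0055 and 0.026 m and z of tray_lip in the frame of slat_panel between 0.1695 and 0.186 m and y of tray_heel in the frame of catch_top between -0.015 and 0.015 m and angle between tray's own z axis and vertical above 0.1 rad and contact force between each of the arm, the fingers and tray below 0.2 N and linear speed of tray below 0.02 m/s), for 0.2 s.
2. the tray is pressed home past the catch (x of tray_lip in the frame of slat_panel between 0.0055 and 0.026 m and z of tray_lip in the frame of slat_panel between 0.1695 and 0.186 m and y of tray_heel in the frame of catch_top between -0.015 and 0.015 m and x of tray_heel in the frame of slat_panel above -0.005 m and angle between tray's own z axis and vertical below 0.07 rad and value of joint catch below 0.0015 m), for 0.1 s.
At the end, for the whole second after the job is handed in: The tray hangs at rest on the upper groove: lip's top edge behind the slat and 1.5 mm or more above the groove, its middle within 15 mm of the catch sideways, lower rear edge within 5 mm of the panel's face, level within 0.07 rad, the catch's roller back up (under 1.5 mm) (all of step 2 and linear speed of tray below 0.01 m/s and angular speed of tray below 0.1 rad/s); the robot touches nothing.
It fails at once if the oil bottle is moved by more than 3 cm (distance of oil_bottle from where it was at the start of the episode above 0.03 m).
It fails at once if the objective can is moved by more than 3 cm (distance of objective_can from where it was at the start of the episode above 0.03 m).
It fails at once if the petri dish is moved by more than 3 cm (distance of petri_dish from where it was at the start of the episode above 0.03 m).
It fails at once if the hooked-in tray is turned down the last part (under 0.1 rad) by fingers on its rib or floor instead of on its front ledge (x of tray_lip in the frame of slat_panel between 0.0055 and 0.026 m and z of tray_lip in the frame of slat_panel between 0.16 and 0.186 m and y of tray_lip in the frame of catch_top between -0.1 and 0.1 m and angle between tray's own z axis and vertical below 0.1 rad and x of the grasp point in the frame of tray above -0.035 m and contact force between the fingers and tray above 1 N).
It also fails if it takes over 54 s, if anything falls off the work surface, if the arm or the gripper's body presses on something with over 40 N, if the wrist force passes 120 N, or if a joint passes its speed limit or range.

## Working session

There is one attempt and no reset: what is moved stays moved. The work goes in short steps, each a Python script; the robot and the scene stay as the last script left them, time stands still between calls to the robot, and variables do not carry over. Pictures are saved under pics/ and viewed, at most 10 in all, crops included, and the job is handed in when it is done.

```bash
mkdir -p pics; ls
python3 - <<'E'
from bench import ctrl
import cv2, numpy as np
np.set_printoptions(precision=4,suppress=True)
for n in ("scene","side"):
    im=ctrl.camera(n); cv2.imwrite(f"pics/{n}0.png",im[:,:,::-1])
    p=ctrl.camera_params(n); print(n,p["camera_matrix"],p["T"])
s=ctrl.read_state(); print(s["time_s"],s["orientation"])
p=ctrl.camera_params("wrist"); print(p["T"])
E
```

```text
pics
scene [[385.6411   0.     278.7516]
 [  0.     385.6411 204.2223]
 [  0.       0.       1.    ]] [[-0.6487 -0.3178  0.6915 -0.1784]
 [-0.7611  0.2751 -0.5875  0.7011]
 [-0.0035 -0.9074 -0.4203  0.5629]
 [ 0.      0.      0.      1.    ]]
side [[409.5026   0.     280.0764]
 [  0.     409.5026 212.5345]
 [  0.       0.       1.    ]] [[-0.9349 -0.1859  0.3022  0.2067]
 [-0.3541  0.5411 -0.7627  0.8176]
 [-0.0217 -0.8201 -0.5718  0.6562]
 [ 0.      0.      0.      1.    ]]
0.1 [[ 0.8944  0.4474 -0.0005]
 [ 0.4474 -0.8944  0.0017]
 [ 0.0003 -0.0018 -1.    ]]
[[ 0.4478 -0.8604 -0.2432  0.3523]
 [-0.8942 -0.4316 -0.1193 -0.551 ]
 [-0.0023  0.2709 -0.9626  0.3733]
 [ 0.      0.      0.      1.    ]]
```

View pics/scene0.png

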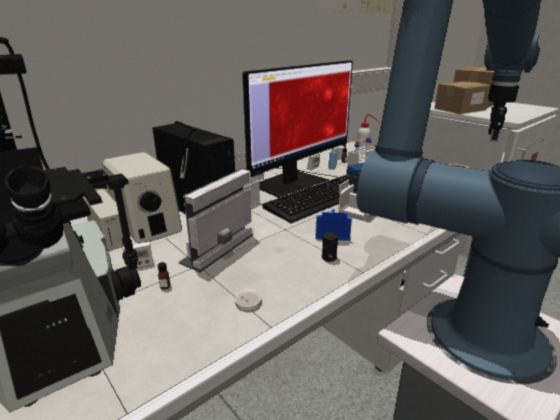

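View pics/side0.png

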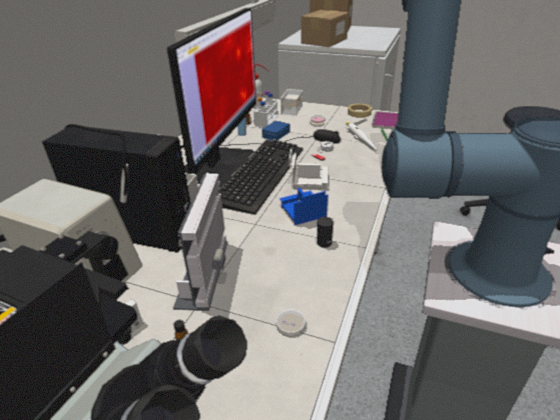

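The scene shows the white tray at about (350,203) behind the blue look-alike (333,226). The panel is at (220,220) with the catch at (225,237), the can at (330,247), the dish at (248,300) and the bottle at (164,275). In the side view the tray is at (311,177) and the panel at (203,240). I'll cast rough positions next.

```bash
cat > h.py <<'E'
from bench import ctrl
import cv2, numpy as np
np.set_printoptions(precision=4,suppress=True)
def ray(P,uv):
    d=P["T"][:3,:3]@np.linalg.solve(P["camera_matrix"],[uv[0],uv[1],1.]); return P["T"][:3,3],d/np.linalg.norm(d)
def plane(P,uv,z):
    o,d=ray(P,uv); return o+d*(z-o[2])/d[2]
def tri(rs):
    A=sum(np.eye(3)-np.outer(d,d) for o,d in rs); b=sum((np.eye(3)-np.outer(d,d))@o for o,d in rs)
    x=np.linalg.solve(A,b); return x,[np.linalg.norm((np.eye(3)-np.outer(d,d))@(x-o)) for o,d in rs]
def proj(P,X):
    T=np.linalg.inv(P["T"]); c=T[:3,:3]@np.asarray(X)+T[:3,3]; q=P["camera_matrix"]@c; return q[:2]/q[2]
E
python3 - <<'E'
from h import *
sc=ctrl.camera_params("scene"); sd=ctrl.camera_params("side")
print("tray",plane(sc,(352,207),.02),plane(sd,(311,182),.02))
print("blue",plane(sc,(333,240),0),plane(sd,(305,220),0))
print("can",plane(sc,(330,258),0),plane(sd,(324,243),0))
print("dish",plane(sc,(248,300),.01),plane(sd,(291,322),.01))
print("bottle",plane(sc,(164,288),0))
print("panel base",plane(sc,(190,263),0),plane(sc,(252,232),0),plane(sd,(212,305),0))
print("catch",tri([ray(sc,(225,237)),ray(sd,(221,252))]))
a=cv2.imread("pics/scene0.png"); b=cv2.imread("pics/side0.png")
A=cv2.resize(a[160:290,140:270],(400,400),interpolation=cv2.INTER_CUBIC)
A2=cv2.resize(a[165:255,310:400],(400,400),interpolation=cv2.INTER_CUBIC)
B=cv2.resize(b[170:320,150:300],(400,400),interpolation=cv2.INTER_CUBIC)
cv2.imwrite("pics/crop1.png",np.hstack([A,B]))
E
```

```text
tray [ 0.5404 -0.226   0.02  ] [ 0.5115 -0.213   0.02  ]
blue [ 0.4579 -0.0447  0.    ] [ 0.4766 -0.0466  0.    ]
can [0.3986 0.0323 0.    ] [0.401  0.0319 0.    ]
dish [0.3907 0.3083 0.01  ] [0.3925 0.3053 0.01  ]
bottle [0.5664 0.426  0.    ]
panel base [0.6212 0.3273 0.    ] [0.6491 0.104  0.    ] [0.5687 0.3109 0.    ]
catch (array([0.5804, 0.2348, 0.0708]), [np.float64(0.00937997911617573), np.float64(0.009379979116175724)])
```

View pics/crop1.png

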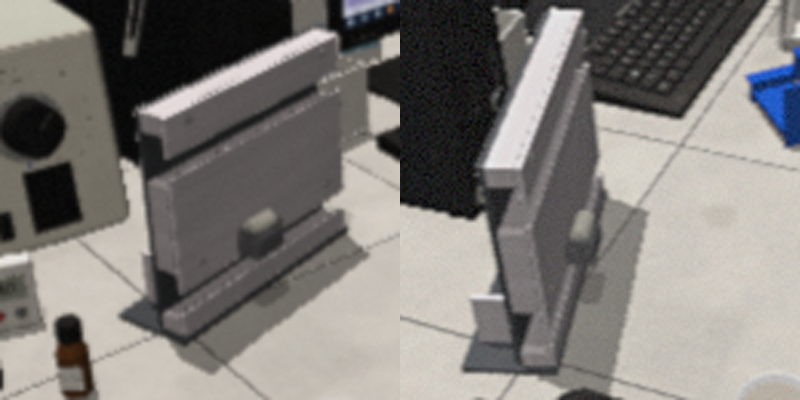

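The panel bottom front corners are at about scene (197,269) and (253,235), with the catch roller at (225,234). I'll take close wrist views of the tray and the panel, with the camera on the robot side.

```bash
cat >> h.py <<'E'
def Rt(yaw,lean=0):
    """tool x toward robot side of a frame with yaw (rad); lean>0: gripper body leans back to -x of that frame"""
    c,s=np.cos(yaw),np.sin(yaw); fx=np.array([c,s,0]); fy=np.array([-s,c,0]); fz=np.array([0,0,1.])
    z=-np.cos(lean)*fz+np.sin(lean)*fx
    return np.column_stack([np.cross(fy,z),fy,z])
E
python3 - <<'E'
from h import *
import pickle
def shot(n,p,R):
    ctrl.movep(p,R); P=ctrl.camera_params("wrist"); im=ctrl.camera("wrist")[:,:,::-1]; cv2.imwrite(f"pics/{n}.png",im); pickle.dump(P,open(n+".pkl","wb")); return im
a=shot("w_tray",[.50,-.22,.24],Rt(0)); b=shot("w_panel",[.50,.20,.36],Rt(np.radians(8),np.radians(20)))
s=ctrl.read_state(); print(s["time_s"],s["qpos"],ctrl.camera_params("wrist")["camera_matrix"])
E
```

```text
3.5583 [ 10.0149 -18.9612 107.6314  -0.7696  71.4064 -87.7832] [[318.6902   0.     282.5691]
 [  0.     318.6902 212.9211]
 [  0.       0.       1.    ]]
```

View pics/w_tray.png

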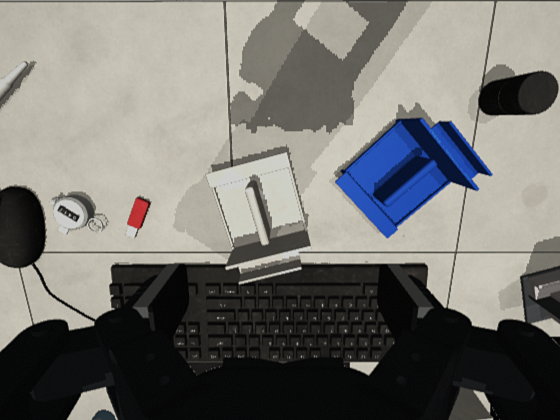

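View pics/w_panel.png

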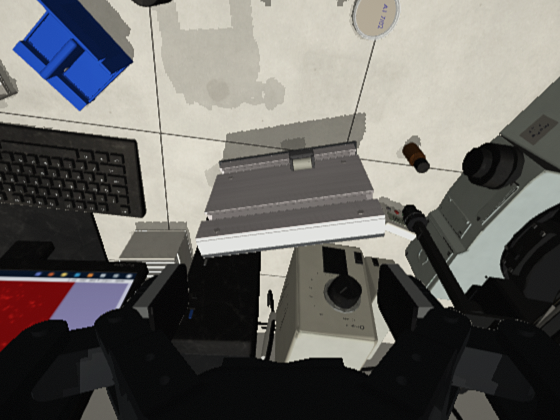

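The tray is at about (262,215), with its front ledge corners at (208,172) and (289,149), rib (250,182) to (264,243), and lip near (272,277). The panel's bright top face runs (197,245) to (385,225), and the roller is at (302,160). I'll enlarge both.

Run:
```python
import cv2,numpy as np
a=cv2.imread("pics/w_tray.png")[140:295,190:325]; b=cv2.imread("pics/w_panel.png")[135:260,185:395]
A=cv2.resize(a,None,fx=3,fy=3,interpolation=cv2.INTER_CUBIC)[:,:370]
A=cv2.resize(a,None,fx=2.5,fy=2.5,interpolation=cv2.INTER_CUBIC); B=cv2.resize(b,None,fx=2.2,fy=2.2,interpolation=cv2.INTER_CUBIC)
c=np.zeros((400,800,3),np.uint8); c[:A.shape[0],:A.shape[1]]=A; c[:B.shape[0],338:338+B.shape[1]]=B
print(A.shape,B.shape); cv2.imwrite("pics/crop2.png",c)
```

```text
(388, 338, 3) (275, 462, 3)
```

View pics/crop2.png

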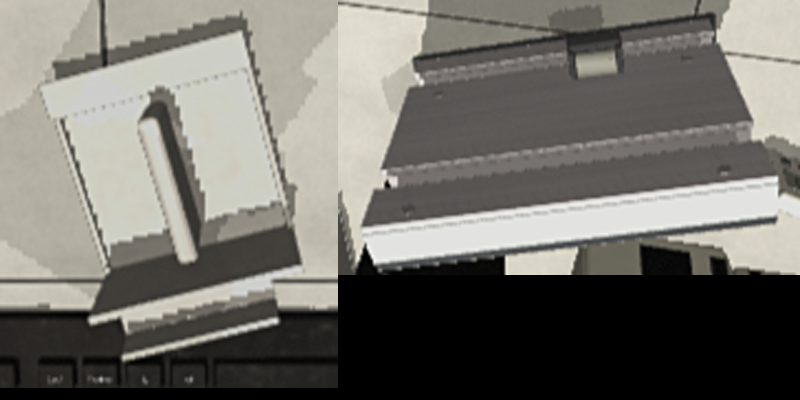

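Tray corners in the crop: ledge front (42,87) and (243,31), rib top axis (150,120) to (190,262), lip top (122,358) to (279,320). The panel's top front edge runs (362,231) to (777,180), and the roller is centred at (598,65). Next I'll fit those edges and check them against the given sizes.

Run:
```python
from h import *
import pickle
W=pickle.load(open("w_tray.pkl","rb")); V=pickle.load(open("w_panel.pkl","rb"))
ca=lambda u,v:(190+(u+.5)/2.5-.5,140+(v+.5)/2.5-.5)
cb=lambda u,v:(185+(u-338+.5)/2.2-.5,135+(v+.5)/2.2-.5)
def info(n,a,b): print(n,a,b,"len",np.linalg.norm(b-a),"dir",np.degrees(np.arctan2(*(b-a)[1::-1])))
l=[plane(W,ca(*p),z) for p,z in (((42,87),.027),((243,31),.027),((90,321),.073),((302,268),.073),((122,358),.094),((279,320),.094),((150,120),.062),((190,262),.062))]
for i,n in enumerate(("ledge","platetop","lip","rib")): info(n,l[2*i],l[2*i+1])
c=[(l[2*i]+l[2*i+1])/2 for i in range(4)]
# lsq fit 2D pose from the four edges' ends (mm): tray frame
F=np.array([(-61,-50),(-61,50),(45,-50),(45,50),(54.5,-35),(54.5,35),(-38,0),(32,0)])/1e3
D=np.array(l)[:,:2]; 
def fit(F,D):
    f=F.mean(0);d=D.mean(0);U,S,Vt=np.linalg.svd((F-f).T@(D-d)); R=(U@np.diag([1,np.linalg.det(U@Vt)])@Vt).T
    return d-R@f,R,D-(F@R.T+d-R@f)
t,R,e=fit(F,D); print("tray",t,np.degrees(np.arctan2(R[1,0],R[0,0])),"\n",e*1e3)
q=[plane(V,cb(*p),.203) for p in ((362,231),(777,180),(375,267),(778,220))]
info("ptop front",q[0],q[1]); info("back",q[2],q[3])
im=cv2.imread("pics/w_panel.png"); m=(im.min(2)>190).astype(np.uint8); m[:175]=0;m[255:]=0;m[:,:195]=0;m[:,388:]=0
k,lab,st,ce=cv2.connectedComponentsWithStats(m); i=1+st[1:,4].argmax(); print(st[i])
pts=[];pb=[]
for u in range(215,375,4):
    r=np.where(lab[:,u]==i)[0]; pts.append((u,r.min()-.5)); pb.append((u,r.max()+.5))
for nm,p in (("f",pts),("b",pb)):
    X=np.array([plane(V,x,.203) for x in p]); vx,vy,x0,y0=cv2.fitLine(X[:,:2].astype(np.float32),cv2.DIST_HUBER,0,1e-4,1e-4).ravel(); print(nm,x0,y0,np.degrees(np.arctan2(vy,vx)))
print("roller top edge/centre",plane(V,cb(598,65),.082))
# triangulated roller with scene
sc=ctrl.camera_params("scene");sd=ctrl.camera_params("side")
print(tri([ray(V,cb(598,65)),ray(sc,(140+261/3.077,160+222/3.077)),ray(sd,(150+181/2.667,170+218/2.667))]))
# scene panel bottom corners / top
for p,z in (((175,335),0),((347,230),0)): print(plane(sc,(140+p[0]/3.077,160+p[1]/3.077),z))
```

```text
ledge [ 0.4899 -0.3112  0.027 ] [ 0.4637 -0.2159  0.027 ] len 0.09883009534510834 dir 105.33642505966121
platetop [ 0.5892 -0.2854  0.073 ] [ 0.5635 -0.19    0.073 ] len 0.09879584915828812 dir 105.036315593727
lip [ 0.5965 -0.2684  0.094 ] [ 0.5787 -0.2012  0.094 ] len 0.069549073766745 dir 104.81452518195825
rib [ 0.4989 -0.2567  0.062 ] [ 0.565  -0.2403  0.062 ] len 0.06810617449860568 dir 13.95528675265236
tray [ 0.5346 -0.2484] 14.691585854610272 
 [[ 1.594   1.0353]
 [ 0.8164 -0.3845]
 [-1.6236 -0.0644]
 [-1.8927 -1.3817]
 [ 0.3366  0.0109]
 [ 0.3067 -0.4632]
 [ 1.039   1.288 ]
 [-0.5764 -0.0404]]
ptop front [0.6379 0.1145 0.203 ] [0.5744 0.3237 0.203 ] len 0.21865900186553014 dir 106.8652315528755
back [0.6635 0.1211 0.203 ] [0.5997 0.3327 0.203 ] len 0.22099957638452494 dir 106.77374579468271
[ 195  215  193   40 3660]
f 0.5978751 0.23747362 -73.18416
b 0.63559353 0.20806316 -76.87252
roller top edge/centre [0.5831 0.2394 0.082 ]
(array([0.5831, 0.2384, 0.0805]), [np.float64(0.001407423497573237), np.float64(0.004033709040426286), np.float64(0.004043230603007734)])
[0.5857 0.3271 0.    ]
[0.6342 0.1124 0.    ]
```

Sizes agree (98.8, 69.5 and 219 mm against 100, 70 and 220). The tray is at (0.5346,-0.2484) with yaw 15°, and the panel yaw is 16.85°. The panel face x is uncertain by 2 to 3 mm, so I'll find it by touching it with the held lip. First the grasp, leaning 35° back.

```bash
cat >> h.py <<'E'
from scipy.spatial.transform import Rotation as Ro
def fr(R,t): T=np.eye(4); T[:3,:3]=R; T[:3,3]=t; return T
ry=lambda a:Ro.from_euler("y",a,degrees=True).as_matrix()
rz=lambda a:Ro.from_euler("z",a,degrees=True).as_matrix()
TY=15.0; LEAN=35
TRAY0=fr(rz(TY),[.5346,-.2484,0])
Rtool=Rt(0,np.radians(LEAN))
G=np.array([-.003,0,.047])
TOOL=fr(Rtool,G+.019*Rtool[:,2])       # tool (TCP) in tray frame
_n=np.array([np.cos(np.radians(16.85)),np.sin(np.radians(16.85))]); _m=np.array([-_n[1],_n[0]])
PANEL=fr(rz(16.85),[*(.6415*_n+.0345*_m),0])
ROOT=np.array([.045,0,.070])
def tool_for(root,tilt,y=.025,dx=0.):
    """tool pose with tray root at panel (x,z)=root, tilted front up"""
    R=ry(tilt); t=np.array([root[0]+dx,y,root[1]])-R@ROOT
    W=PANEL@fr(R,t)@TOOL; return W[:3,3],W[:3,:3]
E
python3 - <<'E'
from h import *
sc=ctrl.camera_params("scene");sd=ctrl.camera_params("side")
print("monitor corner",tri([ray(sc,(250,183)),ray(sd,(190,178))]))
W=TRAY0@TOOL; p,R=W[:3,3],W[:3,:3]
for r,t in (((-.08,.118),40),((-.017,.15),40),((-.006,.162),40),((-.006,.162),15),((-.006,.15),15)):
    P=tool_for(r,t); print(P[0],ctrl.ik(*P))
pre=p-.10*R[:,2]; print(p,ctrl.ik(p,R),ctrl.ik(pre,R))
ctrl.movep(pre+[0,0,.06],R); ctrl.movel(pre,.2); print(ctrl.movel(p,.08,max_force=8))
ctrl.clamp(70); s=ctrl.read_state(); print(s["time_s"],s["gripper_width"],s["grip_force"],s["tcp_pos"],p,s["force"])
cv2.imwrite("pics/grasp.png",ctrl.camera("wrist")[:,:,::-1])
E
```

```text
monitor corner (array([ 0.7989, -0.0059,  0.0892]), [np.float64(0.004722326620253104), np.float64(0.004722326620253057)])
[0.4692 0.2043 0.1123] [ 11.0916   5.3699 110.2448  -0.5354  69.3611 -95.5479]
[0.5295 0.2225 0.1443] [ 11.7087  11.1504 100.061   -0.4661  73.769  -94.9916]
[0.54   0.2257 0.1563] [ 11.803   11.7806  97.9786  -0.4543  75.2219 -94.912 ]
[0.5471 0.2279 0.1344] [ 10.6611  -0.1022 115.1638   2.9846  45.0847 -97.9266]
[0.5471 0.2279 0.1224] [ 10.6611   0.9328 115.5445   3.0609  43.671  -98.0334]
[ 0.5422 -0.2464  0.0314] None NoneTraceback (most recent call last):
  File "<stdin>", line 8, in <module>
bench.Unreachable: the arm cannot take that pose within its joint ranges
```

Run:
```python
from h import *
import h
for flip in (0,1):
  for L in (35,30,25,20,15,10):
    Rl=Rt(0,np.radians(L)); 
    T=fr(Rl if not flip else Rl@np.diag([-1,-1,1]),G+.019*Rl[:,2])
    a=TRAY0@T; c=[]
    for W in [a,fr(a[:3,:3],a[:3,3]-.1*a[:3,2])]+[PANEL@fr(ry(t),np.array([r[0],.025,r[1]])-ry(t)@ROOT)@T for r,t in (((-.08,.118),40),((-.017,.15),40),((-.006,.162),40),((-.006,.162),15),((-.006,.15),15))]:
        q=ctrl.ik(W[:3,3],W[:3,:3]); c.append(None if q is None else np.round(q).astype(int).tolist())
    print(flip,L,c)
```

```text
0 35 [None, None, [11, 5, 110, -1, 69, -96], [12, 11, 100, 0, 74, -95], [12, 12, 98, 0, 75, -95], [11, 0, 115, 3, 45, -98], [11, 1, 116, 3, 44, -98]]
0 30 [None, None, [11, 8, 107, -1, 74, -95], [12, 14, 97, -1, 79, -95], [12, 15, 95, -1, 80, -95], [11, 2, 112, 2, 51, -97], [11, 3, 112, 2, 49, -97]]
0 25 [None, None, [12, 12, 104, -1, 79, -95], [12, 17, 94, -1, 84, -94], [12, 18, 92, -1, 86, -94], [11, 5, 109, 1, 57, -96], [11, 6, 109, 1, 55, -96]]
0 20 [None, None, [12, 15, 101, -2, 84, -95], [12, 20, 91, -2, 89, -94], [12, 21, 88, -2, 91, -94], [11, 8, 105, 1, 62, -96], [11, 8, 106, 1, 61, -96]]
0 15 [None, [-44, 3, 112, 15, 58, -156], [12, 18, 98, -2, 89, -94], [12, 23, 88, -2, 94, -94], [12, 24, 85, -2, 96, -94], [12, 10, 102, 0, 68, -95], [12, 11, 103, 0, 66, -95]]
0 10 [[-40, 16, 109, 11, 50, -151], [-41, 5, 109, 10, 60, -151], [12, 21, 95, -2, 93, -94], [12, 26, 85, -2, 99, -94], [13, 27, 82, -2, 101, -94], [12, 13, 99, 0, 73, -95], [12, 14, 99, 0, 72, -95]]
1 35 [[-50, 12, 119, 49, 43, -10], [-57, -2, 123, 42, 54, -6], [11, 5, 110, -1, 69, 84], [12, 11, 100, 0, 74, 85], [12, 
[... 318 characters left out ...]
 [12, 12, 104, -1, 79, 85], [12, 17, 94, -1, 84, 86], [12, 18, 92, -1, 86, 86], [11, 5, 109, 1, 57, 84], [11, 6, 109, 1, 55, 84]]
1 20 [[-44, 13, 114, 24, 45, 15], [-47, 1, 115, 21, 56, 17], [12, 15, 101, -2, 84, 85], [12, 20, 91, -2, 89, 86], [12, 21, 88, -2, 91, 86], [11, 8, 105, 1, 62, 84], [11, 8, 106, 1, 61, 84]]
1 15 [[-42, 14, 111, 17, 47, 22], [-44, 3, 112, 15, 58, 24], [12, 18, 98, -2, 89, 86], [12, 23, 88, -2, 94, 86], [12, 24, 85, -2, 96, 86], [12, 10, 102, 0, 68, 85], [12, 11, 103, 0, 66, 85]]
1 10 [[-40, 16, 109, 11, 50, 29], [-41, 5, 109, 10, 60, 29], [12, 21, 95, -2, 93, 86], [12, 26, 85, -2, 99, 86], [13, 27, 82, -2, 101, 86], [12, 13, 99, 0, 73, 85], [12, 14, 99, 0, 72, 85]]
```

A flipped tool with a 30° lean reaches every pose, so I'll use that.

```bash
sed -i 's/^TY=15.0; LEAN=35/TY=15.0; LEAN=30/; s/^TOOL=.*/TOOL=fr(Rtool@np.diag([-1,-1,1]),G+.019*Rtool[:,2])  # tool (TCP) in tray frame, camera on panel side/' h.py
python3 - <<'E'
from h import *
W=TRAY0@TOOL; p,R=W[:3,3],W[:3,:3]
pre=p-.10*R[:,2]
ctrl.movep(pre+[-.02,0,.10],R); ctrl.movel(pre,.2); print(ctrl.movel(p,.08,max_force=8))
cv2.imwrite("pics/grasp_open.png",ctrl.camera("wrist")[:,:,::-1])
ctrl.clamp(70); s=ctrl.read_state(); print(s["time_s"],s["gripper_width"],s["grip_force"],s["tcp_pos"],p,s["force"])
cv2.imwrite("pics/grasp.png",ctrl.camera("wrist")[:,:,::-1])
E
```

```text
False
8.125 0.09698369073673521 69.91211771965027 [ 0.5409 -0.247   0.0307] [ 0.5409 -0.2467  0.0305] [-0.9978  0.5807  1.5535]
```

View pics/grasp.png

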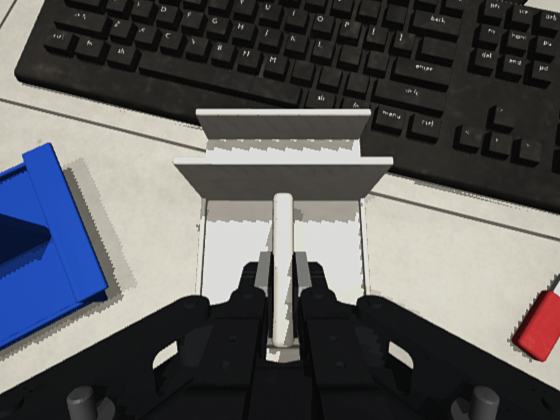

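The rib sits cleanly between the pads. The lip top edge runs (197,112) to (370,112) and the plate top (175,159) to (392,159), so the tray is square to the tool. I'll check the in-hand pose numerically from these pixels, then lift, carry, and touch the panel face with the lip.

Run:
```python
from h import *
P=ctrl.camera_params("wrist"); s=ctrl.read_state()
Wt=fr(s["orientation"],s["tcp_pos"])@np.linalg.inv(TOOL)   # tray as assumed
for uv,X in (((197,111),(.053,.035,.094)),((370,111),(.053,-.035,.094)),((175,159),(.041,.05,.073)),((392,159),(.041,-.05,.073)),((283,196),(.032,0,.062)),((196,109),(.056,.035,.094))):
    w=(Wt@np.r_[X,1])[:3]; q=plane(P,uv,w[2]); print(proj(P,w),uv,"err tray frame mm",(Wt[:3,:3].T@(q-w))*1e3)
p=s["tcp_pos"]
ctrl.movel(p+[0,0,.03],.1); s=ctrl.read_state(); print("lifted",s["force"],s["gripper_width"],s["grip_force"])
ctrl.movel(p+[-.04,0,.15],.2)
hp=tool_for((-.09,.24),40); mid=tool_for((-.14,.24),25)
ctrl.movep(*hp); print(ctrl.read_state()["time_s"])
a=tool_for((-.06,.118),40); ctrl.movel(a[0],.15,rotation=a[1])
ctrl.dwell(.3)
b=tool_for((-.010,.118),40); hit=ctrl.movel(b[0],.03,max_force=3)
s=ctrl.read_state(); d=(np.linalg.inv(PANEL)@np.r_[np.array(s["tcp_pos"])-b[0],1]); 
pb=np.linalg.inv(PANEL); print(hit,s["time_s"],"root x at stop", -.010+(PANEL[:3,:3].T@(np.array(s["tcp_pos"])-b[0])),s["force"],s["gripper_width"])
cv2.imwrite("pics/touch_side.png",ctrl.camera("side")[:,:,::-1])
cv2.imwrite("pics/touch_scene.png",ctrl.camera("scene")[:,:,::-1]);cv2.imwrite("pics/touch_wrist.png",ctrl.camera("wrist")[:,:,::-1])
i=[cv2.imread(f"pics/touch_{n}.png") for n in("side","wrist")]
cv2.imwrite("pics/t1.png",np.hstack([cv2.resize(i[0][140:330,100:310],(400,362)),cv2.resize(i[1],(400,362))]))
```

```text
[192.4272 114.9032] (197, 111) err tray frame mm [ 1.7329 -1.6917 -0.0009]
[369.6011 114.9142] (370, 111) err tray frame mm [ 1.7366 -0.2741 -0.0003]
[170.0426 164.1537] (175, 159) err tray frame mm [ 2.5001 -2.0209 -0.0011]
[392.4217 164.1921] (392, 159) err tray frame mm [ 2.5167 -0.0222 -0.0002]
[281.2864 190.8934] (283, 196) err tray frame mm [-2.543  -0.8163 -0.0001]
[192.9564 108.16  ] (196, 109) err tray frame mm [-0.3752 -1.2352 -0.0005]
lifted [ 0.6975 -0.4952 -2.203 ] 0.0952697491948661 69.3806254863739
11.0917
True 13.5167 root x at stop [-0.025  -0.01   -0.0112] [-1.088  -0.195  -2.5272] 0.10139666682588835
```

View pics/t1.png

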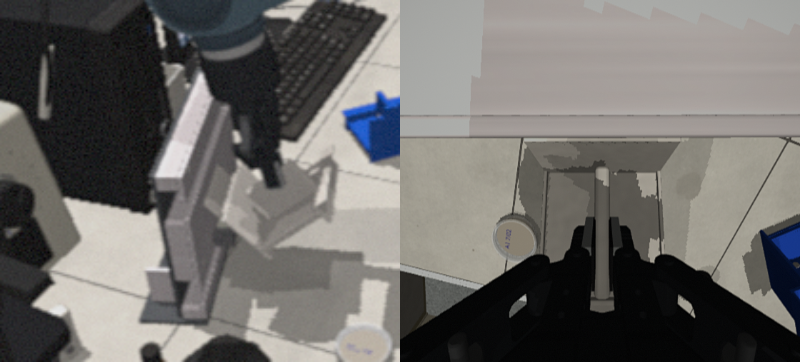

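The lip touched the face at a believed root x of -25.0 mm, against -23.85 by geometry. The tray is therefore 1.2 mm further forward than assumed, and 1.2 mm low, and I'll correct both. The picture shows it upright and in front of the panel above the catch. Next I'll back off and hook in.

```bash
cat > hook.py <<'E'
from h import *
def go(r,t,v=.05,f=None):
    p,R=tool_for((r[0]-.0012,r[1]+.001),t); h=ctrl.movel(p,v,rotation=R,max_force=f); s=ctrl.read_state()
    print(r,t,"hit" if h else "ok","err mm",PANEL[:3,:3].T@(np.array(s["tcp_pos"])-p)*1e3,"F",PANEL[:3,:3].T@np.array(s["force"]),"t",s["time_s"],round(s["gripper_width"],3)); return h
E
python3 - <<'E'
from hook import *
go((-.045,.118),40); go((-.045,.150),40,.08)
ok=not go((-.017,.150),40,.04,6) and not go((-.0115,.156),40,.03,6) and not go((-.006,.162),40,.03,6)
if ok: ok=not go((-.006,.162),27,.03,8) and not go((-.006,.162),15,.03,8)
print(ok)
for n in("side","scene"): cv2.imwrite(f"pics/hook_{n}.png",ctrl.camera(n)[:,:,::-1])
i=[cv2.imread(f"pics/hook_{n}.png") for n in("side","scene")]
cv2.imwrite("pics/hook.png",np.hstack([cv2.resize(i[0][160:310,140:300],(400,375),interpolation=3),cv2.resize(i[1][160:290,180:310],(400,375),interpolation=3)]))
E
```

```text
(-0.045, 0.118) 40 ok err mm [-0.0401  0.0091  0.2292] F [-0.4704  0.5137 -2.3755] t 14.2333 0.096
(-0.045, 0.15) 40 ok err mm [ 0.2815 -0.0025  0.5348] F [-0.0731  0.1655 -3.3415] t 14.7833 0.096
(-0.017, 0.15) 40 ok err mm [-0.1733  0.0106 -0.112 ] F [ 0.0738  0.1807 -2.4541] t 15.6333 0.098
(-0.0115, 0.156) 40 ok err mm [ 0.2501 -0.0171  0.3326] F [ 0.1915  0.035  -3.6941] t 16.0583 0.092
(-0.006, 0.162) 40 ok err mm [ 0.2291 -0.0132  0.2313] F [ 0.1046  0.1467 -2.5264] t 16.4833 0.094
(-0.006, 0.162) 27 ok err mm [-0.4929  0.0514 -0.1042] F [ 0.6158 -0.3561 -2.7538] t 17.05 0.095
(-0.006, 0.162) 15 hit err mm [ 1.8082 -0.3081  0.7831] F [ 4.8469  0.8437 -1.481 ] t 17.4583 0.098
False
```

Run:
```python
from h import *
s=ctrl.read_state(); print(s["time_s"],PANEL[:3,:3].T@s["force"],s["ft_torque"])
W=np.linalg.inv(PANEL)@fr(s["orientation"],s["tcp_pos"])@np.linalg.inv(TOOL)
print("tilt",np.degrees(np.arctan2(-W[2,0],W[0,0])),"root",(W@np.r_[ROOT,1])[:3],"lip",(W@[.0545,0,.094,1])[:3],"heel",(W@[.045,0,0,1])[:3])
```

```text
17.5583 [ 4.0764 -0.2179  0.1232] [ 0.1453 -0.4885  0.0362]
tilt 15.036568832866894 root [-0.0054  0.0247  0.1638] lip [0.01   0.0247 0.1845] heel [-0.0236  0.0247  0.0962]
```

View pics/hook.png

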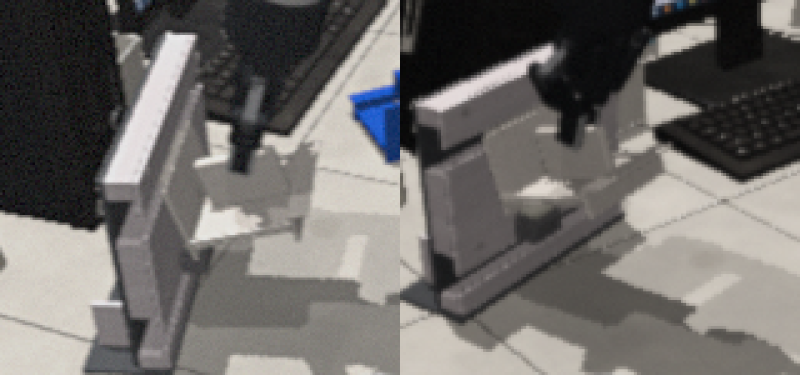

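The lip is hooked in behind the slat, with about 4 N residual from light contact. I'll nudge the tray 2 mm towards the panel and lower it under guard.

Run:
```python
from hook import *
def st():
    s=ctrl.read_state(); W=np.linalg.inv(PANEL)@fr(s["orientation"],s["tcp_pos"])@np.linalg.inv(TOOL)
    print(" root",(W@np.r_[ROOT,1])[[0,2]],"lip",(W@[.0545,0,.094,1])[[0,2]],"heel",(W@[.045,0,0,1])[[0,2]])
go((-.0035,.161),15,.03); st()
go((-.0035,.156),15,.03,6); st()
h=go((-.004,.149),15,.015,5); st()
ctrl.dwell(.2); print(PANEL[:3,:3].T@ctrl.read_state()["force"])
for n in("side","scene"): cv2.imwrite(f"pics/low_{n}.png",ctrl.camera(n)[:,:,::-1])
```

```text
(-0.0035, 0.161) 15 ok err mm [-0.677   0.0733 -0.8405] F [-0.6664  0.4255 -2.2148] t 17.8083 0.092
 root [-0.0053  0.161 ] lip [0.0101 0.1817] heel [-0.0236  0.0935]
(-0.0035, 0.156) 15 ok err mm [-0.5807  0.0758 -0.7777] F [-0.0676  0.6661 -2.7674] t 18.125 0.095
 root [-0.0052  0.1561] lip [0.0102 0.1768] heel [-0.0235  0.0886]
(-0.004, 0.149) 15 hit err mm [ 0.5719 -0.0173  1.5537] F [-2.4342  0.2963  5.201 ] t 18.55 0.096
 root [-0.0047  0.1516] lip [0.0107 0.1724] heel [-0.0227  0.084 ]
[0.4088 0.5957 5.7987]
```

Supported exactly at the predicted height (root z 151.6 mm). I'll ease to about 12°, release and retreat along the tool axis.

Run:
```python
from hook import *
go((-.0035,.1508),12,.02,6)
ctrl.open(); ctrl.dwell(.2); s=ctrl.read_state(); print("open",s["gripper_width"],PANEL[:3,:3].T@s["force"])
R=np.array(s["orientation"]); p=np.array(s["tcp_pos"])
print(ctrl.movel(p-.09*R[:,2],.1,max_force=6)); ctrl.dwell(.6); print(ctrl.read_state()["time_s"])
for n in("side","scene","wrist"): cv2.imwrite(f"pics/hang_{n}.png",ctrl.camera(n)[:,:,::-1])
i=[cv2.imread(f"pics/hang_{n}.png") for n in("side","wrist")]
cv2.imwrite("pics/hang.png",np.hstack([cv2.resize(i[0][160:310,140:300],(400,375),interpolation=3),cv2.resize(i[1],(400,375),interpolation=3)]))
```

```text
(-0.0035, 0.1508) 12 hit err mm [-0.054   0.0212  0.1384] F [-1.1181  0.4352  0.4766] t 19.0583 0.097
open 1.0006834615357303 [0.3059 0.6329 0.1959]
False
21.6333
```

View pics/hang.png

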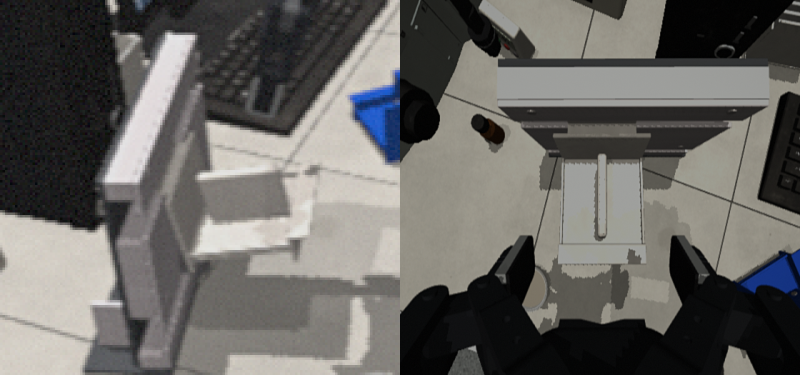

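The tray hangs on the groove by itself, tilted front up and over the catch. In the wrist half it spans (560–645, 150–262), and the gripper is clear. Next I'll shut the fingers, come down vertically on the ledge and press under guard.

```bash
cat > press.py <<'E'
from h import *
FL=PANEL[:3,:3]@np.diag([1.,-1,-1])
def at(x,z): return (PANEL@[x,.025,z,1])[:3]
def rep(n):
    s=ctrl.read_state(); q=(np.linalg.inv(PANEL)@np.r_[s["tcp_pos"],1])[:3]; print(n,"tcp",q,"F",PANEL[:3,:3].T@np.array(s["force"]),"t",s["time_s"]); return q
E
python3 - <<'E'
from press import *
# ledge seen in the hang picture: front edge by white mask, for the height check
rep("now"); ctrl.clamp(20)
ctrl.movel(at(-.109,.25),.15,rotation=FL); ctrl.movel(at(-.109,.15),.12); ctrl.dwell(.2); rep("above")
h=ctrl.movel(at(-.109,.112),.025,max_force=2); q=rep(f"contact {h}")
E
```

```text
now tcp [-0.0769  0.0248  0.2082] F [0.1087 0.0186 0.4762] t 21.7833
above tcp [-0.1084  0.025   0.1509] F [ 0.1967 -1.1322  1.1104] t 24.2333
contact False tcp [-0.1089  0.025   0.1122] F [-0.5992  0.2344  0.292 ] t 25.9
```

No contact at the height expected for a 0.15 rad tilt. I'll measure the hanging tray numerically from the saved wrist view with solvePnP.

Run:
```python
from press import *
s=ctrl.read_state(); P=ctrl.camera_params("wrist")
C=np.linalg.inv(fr(s["orientation"],s["tcp_pos"]))@P["T"]   # camera in tool
im=cv2.imread("pics/hang_wrist.png"); g=cv2.cvtColor(im,cv2.COLOR_BGR2GRAY).astype(int)
for u in (240,282,320): print(u,"v130..:",g[130:310:2,u].tolist())
print("row 282",g[282,210:360:2].tolist()); print("row147",g[147,200:365:2].tolist())
print(C)
im2=ctrl.camera("wrist"); g2=cv2.cvtColor(im2,cv2.COLOR_RGB2GRAY); cv2.imwrite("pics/now.png",im2[:,:,::-1])
```

```text
240 v130..: [38, 39, 38, 40, 66, 78, 100, 100, 100, 99, 103, 103, 58, 48, 50, 49, 49, 47, 48, 48, 49, 49, 50, 47, 76, 107, 104, 161, 158, 159, 159, 159, 159, 159, 158, 159, 158, 159, 159, 158, 159, 159, 158, 159, 158, 159, 158, 159, 159, 159, 158, 159, 158, 158, 159, 158, 158, 158, 158, 159, 159, 157, 158, 158, 158, 158, 159, 158, 158, 159, 159, 136, 148, 159, 158, 158, 158, 158, 158, 157, 158, 158, 160, 136, 150, 149, 151, 153, 150, 152]
282 v130..: [39, 37, 37, 42, 66, 101, 100, 98, 100, 99, 103, 104, 56, 47, 50, 50, 47, 47, 47, 48, 43, 113, 159, 159, 157, 158, 158, 159, 159, 158, 158, 160, 159, 159, 159, 159, 159, 159, 158, 159, 158, 159, 159, 159, 159, 159, 159, 160, 158, 159, 158, 159, 159, 159, 159, 159, 159, 159, 159, 159, 158, 158, 159, 159, 158, 159, 143, 100, 43, 83, 159, 138, 148, 159, 159, 158, 159, 159, 158, 159, 158, 158, 157, 123, 150, 146, 149, 117, 85, 88]
320 v130..: [37, 38, 39, 41, 66, 80, 102, 100, 100, 100, 104, 111, 59, 49, 50, 50, 50, 49, 49, 50, 50, 49, 48, 48, 78, 109, 106, 161, 159, 158, 158, 159, 159, 159, 159, 158, 159, 158, 158, 159, 159, 159, 158, 159, 
[... 407 characters left out ...]
58, 159, 158, 159, 157, 159, 158, 158, 158, 157, 158, 159, 159, 159, 159, 158, 159, 159, 159, 161, 88, 85, 85, 84, 84, 159, 158, 158, 158, 158, 158, 160, 118, 131, 130, 133, 130, 131, 130, 129]
row147 [37, 38, 38, 38, 36, 37, 38, 36, 35, 35, 35, 36, 35, 35, 35, 35, 35, 61, 104, 102, 99, 99, 100, 99, 101, 99, 100, 101, 102, 102, 101, 100, 99, 100, 99, 99, 100, 99, 99, 99, 98, 99, 99, 99, 99, 99, 97, 98, 99, 99, 99, 100, 100, 100, 102, 104, 103, 102, 102, 99, 100, 100, 100, 100, 102, 103, 33, 37, 35, 36, 35, 37, 37, 35, 37, 37, 38, 38, 38, 40, 38, 39, 38]
[[ 0.0005 -0.9625 -0.2713  0.0686]
 [ 1.      0.0006 -0.0005  0.0007]
 [ 0.0006 -0.2713  0.9625 -0.1634]
 [ 0.      0.      0.      1.    ]]
```

Run:
```python
from press import *
from scipy.optimize import least_squares
s=ctrl.read_state(); P=ctrl.camera_params("wrist"); K=P["camera_matrix"]
C=np.linalg.inv(fr(s["orientation"],s["tcp_pos"]))@P["T"]
# tool orientation at the hang view: commanded 12 deg pose (stopped close to it)
tp=tool_for((-.0035,.1508),12)[1]
Wt=fr(tp,(PANEL@[-.0769,.0248,.2082,1])[:3]); CP=np.linalg.inv(PANEL)@Wt@C
obs=[((-61,27),295.5),((-38,62),262.5),((32,62),171.5),((41,73),153.5)]
iC=np.linalg.inv(CP)
def pv(X): c=iC[:3,:3]@X+iC[:3,3]; q=K@c; return q[:2]/q[2]
def world(x,m): R=ry(x[2]); return R@np.array([m[0]/1e3,0,m[1]/1e3])+np.array([x[0],.025,x[1]])
f=lambda x:[pv(world(x,m))[1]-v for m,v in obs]+[318.69*.1/(iC[2,:3]@world(x,(-61,27))+iC[2,3])-122]
r=least_squares(f,[-.05,.08,8],x_scale=[.01,.01,1]); print(r.x,r.fun)
for n,m in (("lip",(54.5,94)),("heel",(45,0)),("root",(45,70)),("ledge",(-53,27)),("ledgefront",(-61,27))): print(n,world(r.x,m))
# hypotheses with root x -4..-6
for t in (2,4,6,8.6,11):
    x=[-.005-(ry(t)@ROOT)[0],.1525-(ry(t)@ROOT)[2],t]; print(t,np.round(f(x),1))
```

```text
[-0.0637  0.085  11.2859] [-0.8997 -0.0271 -0.2452  1.092   1.085 ]
lip [0.0081 0.025  0.1665]
heel [-0.0196  0.025   0.0762]
root [-0.0059  0.025   0.1449]
ledge [-0.1104  0.025   0.1219]
ledgefront [-0.1182  0.025   0.1234]
2 [-10.4  -1.8  -4.   -1.5  -3.7]
4 [-8.  -1.2 -3.7 -1.7 -2. ]
6 [-5.7 -0.7 -3.5 -1.9 -0.2]
8.6 [-2.8 -0.2 -3.3 -2.2  2.2]
11 [-0.2 -0.  -3.2 -2.4  4.5]
```

Run:
```python
from press import *
s=ctrl.read_state(); print(s["gripper_width"],s["grip_force"],s["time_s"]); rep("")
P=ctrl.camera_params("wrist"); g=cv2.cvtColor(cv2.imread("pics/now.png"),cv2.COLOR_BGR2GRAY).astype(int)
for u in (215,240,340): print(u,"v from 60",g[60:330:3,u].tolist())
T=fr(PANEL[:3,:3],PANEL[:3,3])
def pp(x,y,z): return proj(P,(PANEL@[x,y,z,1])[:3])
print("tcp pix",proj(P,s["tcp_pos"]),"ledge pred 8.6deg",pp(-.115,-.025,.1255),pp(-.115,.075,.1255),"level",pp(-.111,-.025,.1085),"toppanel",pp(0,.025,.203),pp(-.008,-.025,.154))
for v in (230,250,270): print(v,g[v,120:440:4].tolist())
```

```text
-0.0024994886680086317 0.0 25.95
 tcp [-0.1088  0.025   0.1122] F [ 0.1026 -0.017  -0.3746] t 25.95
215 v from 60 [45, 43, 43, 43, 43, 43, 44, 43, 111, 111, 108, 163, 162, 163, 162, 163, 163, 163, 163, 164, 164, 163, 163, 163, 163, 163, 164, 164, 163, 163, 164, 165, 164, 163, 164, 164, 164, 164, 164, 163, 163, 164, 164, 164, 163, 164, 163, 164, 164, 164, 164, 164, 162, 162, 162, 163, 162, 164, 163, 164, 165, 50, 49, 161, 159, 162, 162, 164, 85, 87, 86, 86, 85, 112, 90, 91, 92, 91, 93, 5, 4, 4, 4, 7, 9, 7, 8, 7, 5, 7]
240 v from 60 [43, 44, 41, 42, 44, 43, 45, 44, 115, 112, 110, 164, 163, 163, 163, 163, 162, 163, 163, 163, 164, 163, 163, 163, 163, 163, 163, 164, 163, 162, 163, 163, 164, 164, 164, 163, 164, 163, 163, 164, 164, 163, 163, 163, 163, 164, 164, 164, 163, 163, 163, 163, 164, 162, 163, 162, 163, 163, 162, 163, 164, 43, 53, 164, 162, 84, 86, 86, 86, 88, 89, 88, 87, 84, 91, 90, 91, 91, 94, 95, 26, 5, 3, 5, 5, 3, 5, 4, 5, 3]
340 v from 60 [42, 43, 43, 43, 44, 43, 44, 44, 115, 113, 162, 163, 163, 163, 162, 163, 164, 162, 163, 164, 163, 163, 163, 164, 164, 163, 163, 163, 163, 163,
[... 892 characters left out ...]
128, 111, 80, 72, 67, 98, 141, 86, 164, 165, 161, 161, 161, 162, 160, 160, 160, 162, 162, 162, 163, 162, 163, 165, 164, 131, 166, 165, 103, 92, 96, 114, 116, 111, 82, 162, 164, 163, 163, 164, 165, 164, 165, 165, 164, 164, 163, 163, 163, 163, 163, 164, 164, 164, 162, 162, 146, 130, 130, 131, 131, 132, 132, 130, 132, 129, 131, 151, 152, 153, 153]
270 [160, 127, 116, 121, 119, 122, 93, 122, 120, 121, 121, 121, 121, 120, 120, 137, 80, 140, 111, 82, 87, 86, 85, 86, 87, 87, 87, 87, 88, 88, 89, 88, 87, 21, 6, 7, 3, 35, 34, 35, 1, 5, 47, 45, 45, 7, 5, 6, 3, 89, 88, 89, 87, 88, 88, 87, 89, 85, 85, 127, 164, 163, 162, 163, 163, 121, 132, 132, 129, 129, 132, 132, 131, 134, 131, 151, 149, 152, 149, 152]
```

Run:
```python
from press import *
im=cv2.imread("pics/now.png"); g=cv2.cvtColor(im,cv2.COLOR_BGR2GRAY)
for v in range(222,296,2): print(v," ".join("%3d"%x for x in g[v,236:330:3]))
s0=ctrl.camera("side"); s1=cv2.imread("pics/hang_side.png")[:,:,::-1]
d=cv2.absdiff(cv2.cvtColor(s0,7),cv2.cvtColor(s1.copy(),7)); P=ctrl.camera_params("side")
for n,X in (("ledge8.6 L",(-.111,-.025,.1245)),("R",(-.111,.075,.1245)),("tcp",(-.109,.025,.112))): print(n,proj(P,(PANEL@[*X,1])[:3]))
```

```text
222 163 162 162 163 164 163 165 163 162 163 131  89 101 142 164 162 163 164  94 137 162 164 164 163 164 164 164 163 164 164 164 164
224 162 164 163 164 163 163 162 162 162 164  97  90  99 142 164 163 164 164 154 135 162 163 163 163 164 164 164 163 163 163 163 163
226 162 163 164 163 163 164 163 163 162 166  85  90  99 142 164 163 163 164 154 137 162 163 163 163 163 164 164 164 163 162 164 163
228 162 163 164 164 163 164 164 162 163 167  86  91  98 143 165 163 163 164 154 137 162 163 164 164 164 164 164 164 163 163 163 162
230 162 163 163 163 164 164 164 162 164 165  88  90  97 142 164 163 163 163 154 136 162 164 164 164 164 163 162 163 162 163 165 162
232 163 162 163 163 163 163 163 163 163 164 168  89  97 142 164 164 164 163 154 135 162 162 164 164 163 163 162 162 163 164 164 164
234 162 163 162 162 163 164 162 163 163 164 164  90  96 140 164 163 163 164 152 134 162 164 164 163 163 164 163 163 163 163 164 163
236 162 163 161 162 162 161 163 163 163 163 165 168  93 139 163 163 163 164 152 135 161 164 163 163 164 163 163 162 162 164 163 164
238 162 161 161 160 160 162 162 164 163 163 
[... 3160 characters left out ...]
  8   2  32  38  39  38  31   4   6  29  37  39  40  30   3   6   5   3   5  66 132 131 131 130
288  91  92  92  91  30   7   6   3   3   5   5  12  56  66  53   9  10  48  66  52  20   3   5   8   8   4   7  34 135 133 131 131
290  92  91  93  69   7   3   4   6   5   4   6   5   6  55  52  10  11  48  50   5   1   4   7   6   7   8   4   6  98 132 134 130
292  90  91  94   6   7   3   6   4   4   4   6   6   5   6  54   9  10  51  10   7   5   7   5   2   4   7   5   5   6 134 134 131
294  95  93  53   3   6   4   6   4   5   8   5   3   4   0  54   9   9  49   2   5   4   5   9   7   7   8   4   5   4  98 134 133
ledge8.6 L [263.8281 224.5954]
R [258.7648 254.6563]
tcp [260.755  243.5437]
```

The ledge is about where I predicted (z≈.125, tilt ≈ 9°) and the fingertips show above it. I'll continue the guarded descent.

Run:
```python
from press import *
ctrl.dwell(.1); rep("start")
for z in (.108,.104,.100,.096):
    h=ctrl.movel(at(-.109,z),.02,max_force=2); rep(f"{z} {h}")
    if h: break
g=cv2.cvtColor(ctrl.camera("wrist"),7)
for c in (200,210,350,370): print(c,g[236:300:3,c].tolist())
print(g[270,170:400:6].tolist())
```

```text
start tcp [-0.1089  0.025   0.1121] F [-0.4375  0.0488 -0.1294] t 26.1
0.108 False tcp [-0.1092  0.025   0.1077] F [0.1716 0.5734 0.1632] t 26.45
0.104 True tcp [-0.1084  0.0249  0.1056] F [0.0916 0.9024 1.9339] t 26.675
200 [163, 162, 162, 165, 43, 57, 162, 158, 161, 161, 161, 128, 87, 87, 85, 83, 86, 89, 90, 92, 27, 8]
210 [163, 161, 162, 166, 41, 47, 161, 157, 162, 163, 130, 87, 87, 85, 86, 85, 113, 90, 91, 92, 5, 2]
350 [163, 163, 163, 166, 41, 83, 164, 161, 162, 163, 162, 162, 84, 87, 87, 87, 85, 114, 130, 132, 86, 4]
370 [166, 163, 164, 168, 42, 85, 163, 162, 163, 163, 162, 161, 161, 165, 86, 89, 89, 115, 131, 132, 115, 3]
[118, 145, 75, 163, 165, 87, 84, 87, 87, 87, 88, 86, 88, 87, 3, 5, 9, 34, 36, 5, 45, 45, 9, 5, 74, 88, 87, 88, 88, 86, 127, 163, 161, 162, 162, 163, 129, 131, 130]
```

Triangulating the ledge front edge across two wrist views gives (x -.118, z .127). The tray therefore still hangs tilted about 9–10°, and the fingertips met the ledge at 1.9 N. Now I'll press home under guard.

Run:
```python
from press import *
base=ctrl.read_state()
for z in (.101,.097,.093,.089,.086,.083):
    h=ctrl.movel(at(-.109+.003*(.105-z)/.02,z),.03,max_force=9); q=rep(f"{z} {h}")
    if PANEL[:3,:3].T[2]@np.array(ctrl.read_state()["force"])>13: break
g=cv2.cvtColor(ctrl.camera("wrist"),7); cv2.imwrite("pics/pressed.png",g)
for c in (200,210,350,370): print(c,g[200:300:3,c].tolist())
```

```text
0.101 False tcp [-0.1076  0.0249  0.1015] F [2.954  0.5655 2.9016] t 27.0083
0.097 False tcp [-0.1082  0.025   0.0965] F [2.0036 0.3273 2.2756] t 27.2917
0.093 False tcp [-0.1087  0.0252  0.0917] F [-0.8424  0.3137 -0.7102] t 27.575
0.089 False tcp [-0.1072  0.025   0.0884] F [0.3127 0.1336 0.8494] t 27.8583
0.086 False tcp [-0.1063  0.025   0.0858] F [-0.0728 -0.2357 -0.5549] t 28.1083
0.083 False tcp [-0.1052  0.025   0.0833] F [0.7203 0.1319 1.5809] t 28.3583
200 [164, 164, 164, 164, 164, 164, 164, 164, 160, 155, 122, 64, 65, 122, 157, 155, 158, 159, 157, 157, 156, 155, 154, 156, 78, 90, 91, 91, 92, 91, 90, 92, 27, 5]
210 [165, 163, 165, 164, 164, 164, 164, 164, 157, 156, 124, 64, 64, 115, 155, 155, 157, 156, 157, 156, 156, 154, 154, 85, 80, 90, 90, 91, 90, 91, 91, 93, 5, 5]
350 [157, 155, 154, 154, 154, 153, 155, 153, 153, 153, 112, 65, 65, 133, 162, 156, 157, 157, 154, 154, 154, 155, 155, 154, 126, 133, 132, 133, 132, 133, 131, 132, 87, 5]
370 [155, 157, 156, 155, 153, 153, 154, 154, 154, 155, 114, 64, 65, 137, 162, 157, 157, 155, 155, 155, 155, 155, 155, 157, 128, 131, 130, 131, 132, 131, 128, 132, 118, 2]
```

The force peaked and then dropped, which suggests the plate snapped in. I'll lift off, and measure the tray again.

Run:
```python
from press import *
from scipy.optimize import least_squares
print(ctrl.movel(at(-.109,.13),.06,max_force=4)); ctrl.movel(at(-.12,.21),.15); ctrl.dwell(.3); rep("")
s=ctrl.read_state(); P=ctrl.camera_params("wrist"); im=ctrl.camera("wrist"); cv2.imwrite("pics/after.png",im[:,:,::-1]); g=cv2.cvtColor(im,7).astype(int)
for c in (245,281,318): print(c,g[90:300:2,c].tolist())
for v in (250,225): print(v,g[v,190:380:3].tolist())
CP=np.linalg.inv(PANEL)@P["T"]; iC=np.linalg.inv(CP); K=P["camera_matrix"]
def pv(X): c=iC[:3,:3]@X+iC[:3,3]; q=K@c; return q[:2]/q[2]
for t in (0,3,8.6):
    o=np.array([-.004 if t else 0,.025,.1525])-ry(t)@ROOT
    print(t,{n:np.round(pv(o+ry(t)@(np.array(m)/1e3)),1).tolist() for n,m in (("ledgeL",(-61,50,27)),("ledgeR",(-61,-50,27)),("ribF",(-38,0,62)),("ribR",(32,0,62)),("plate",(41,0,73)))})
for n in("side","scene"): cv2.imwrite(f"pics/after_{n}.png",ctrl.camera(n)[:,:,::-1])
```

```text
False
 tcp [-0.1204  0.025   0.2091] F [ 0.8302 -0.4128  0.0385] t 30.3333
245 [169, 168, 167, 167, 167, 168, 167, 168, 168, 167, 168, 167, 167, 167, 167, 167, 168, 168, 167, 167, 168, 169, 167, 168, 168, 168, 167, 168, 168, 168, 169, 168, 167, 167, 168, 167, 167, 168, 168, 74, 146, 169, 168, 168, 166, 168, 168, 168, 169, 170, 124, 124, 153, 152, 152, 153, 154, 156, 156, 156, 161, 159, 161, 161, 164, 128, 94, 95, 95, 96, 96, 97, 94, 95, 96, 94, 95, 95, 96, 96, 96, 95, 96, 94, 96, 94, 95, 93, 95, 96, 97, 95, 95, 96, 97, 94, 94, 94, 96, 97, 74, 8, 4, 5, 7]
281 [167, 168, 167, 167, 168, 167, 167, 167, 167, 166, 167, 167, 167, 167, 168, 167, 168, 168, 168, 167, 168, 168, 168, 167, 168, 168, 168, 168, 169, 167, 167, 168, 167, 168, 167, 166, 166, 164, 165, 140, 90, 120, 168, 163, 162, 161, 160, 159, 158, 160, 114, 135, 161, 160, 160, 160, 158, 158, 159, 157, 160, 158, 156, 160, 159, 160, 128, 89, 94, 94, 94, 93, 97, 95, 97, 96, 96, 93, 94, 93, 96, 26, 2, 5, 6, 6, 4, 5, 4, 4, 2, 1, 4, 3, 3, 5, 4, 6, 5, 11, 10, 11, 9, 10, 11]
318 [167, 167, 166, 167, 167, 168, 167, 167, 167, 166, 167, 168, 1
[... 734 characters left out ...]
140, 139, 137]
225 [124, 123, 125, 124, 124, 147, 77, 138, 159, 163, 162, 164, 132, 96, 125, 95, 94, 94, 94, 94, 95, 97, 98, 96, 97, 96, 95, 93, 160, 91, 92, 92, 94, 124, 126, 158, 139, 140, 136, 137, 138, 137, 137, 136, 136, 136, 135, 137, 135, 137, 135, 136, 136, 136, 136, 135, 137, 137, 136, 135, 133, 136, 136, 136]
0 {'ledgeL': [222.4, 189.9], 'ledgeR': [341.4, 190.0], 'ribF': [281.8, 168.3], 'ribR': [281.7, 61.4], 'plate': [281.7, 42.1]}
3 {'ledgeL': [221.5, 198.5], 'ledgeR': [342.3, 198.6], 'ribF': [281.8, 175.3], 'ribR': [281.7, 68.5], 'plate': [281.7, 48.9]}
8.6 {'ledgeL': [219.3, 205.4], 'ledgeR': [344.5, 205.5], 'ribF': [281.7, 177.1], 'ribR': [281.7, 69.3], 'plate': [281.7, 48.2]}
```

The ledge front edge is at v=190 and the rib front at v≈168. These match the level, seated prediction (189.9 / 168.3) and not the tilted one (205 / 177). The gripper is clear, so I'm handing in.

```bash
python3 -c "
from bench import ctrl
print(ctrl.close_job())"
```

```text
the job is handed in; nothing more can be done
None
```

I hung the tray tilted over the catch, let it go, then pressed it in by its front ledge; the last wrist-camera picture shows it level and flat against the panel, and I handed the job in at about 30 s (no verdict was returned).

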